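# Find the full tin by feel and slide it onto the scale

### The arm

A 7-joint arm with a two-finger parallel gripper is mounted at the origin on the work surface. World frame = base frame: x ahead of the robot, y to its left, z up, the work surface at z = 0. Lengths are in m, angles in rad, forces in N, time in s.
With the tool pointing down it reaches from about 0.425 to 0.875 m from the base axis. Payload 4.7 kg.
Tool frame: the origin (TCP) lies at the very end of the fingers, on their centre line; the grasp point (between the pads) lies 19 mm behind it; z points along the fingers, y is the line along which they close (so a half turn about z gives the same grasp; the last joint's range is limited). The gripper opens to 85 mm and grips with 20 to 120 N. Pads are 22 mm wide; open, the fingers measure 114 mm over their backs; the gripper's body (76 mm by 85 mm) begins 54 mm behind the grasp point. The pads swing forward as they close: fully open they stand 13 mm farther back than shut.
Start: joints at [-1.274, 0.321, -0.07, 1.45, 0.023, 1.371, -0.057], TCP at [0.181, 0.624, 0.231] pointing down, gripper open.
Joint ranges: [-2.86, 2.86], [-0.3, 2.09], [-1.38, 1.24], [0.06, 2.45], [-1.56, 4.7], [0.09, 2.05], [-2.69, 2.69]. Speed limits (rad/s): [2.57, 2.57, 3.14, 3.14, 3.14, 3.14, 3.14].

### API

Orientations are given as a 3x3 rotation matrix whose columns are the frame's x, y, z axes.
In Python, from station import arm gives the robot as it stands.
- The arm moves only by the shell command python3 -m pendant 'ROWS'. ROWS is a JSON object of lists of equal length, an entry for each row: "hand": the gripper command: -1 is fully open, 1 is shut, values between are in proportion; "delta_pos": the shift along the tool's x, y, z in cm, a list of three; "roll": the turn about the tool's z in degrees. In form: {"hand": [hand, ...], "delta_pos": [[dx, dy, dz], ...], "roll": [roll, ...]}. A call has exactly 10 rows; each row shifts and turns the commanded pose from where the row before left it, along the tool's axes as they then stand; what a row does not reach is not made up. A row lasts 1/12 s, in which the tool goes at most 41.7 mm and 7.16 degrees, less where a joint would pass 70% of its speed; a pose out of reach is approached as far as the arm can. A call is refused whole if a number of a shift passes 4.17 or a number of a turn 7.16, either way. A call with a gripper value outside its range is refused whole. The fingers move at their own pace and stop on an object; the grip force is fixed at half the most. Time passes only in rows, so rows that do not move let the fingers close, or fill a call up. It gives the time, the measured TCP pose, the force, the opening and the grip force at its end, in the units of the state.
- arm.get_state(): the state, without advancing time (a new reading comes with each control period).
- arm.snapshot(name): name is "side" or "top"; returns the picture (480x640x3 uint8, red, green, blue); there is no depth.
- arm.camera_params(name): a dict with "vfov" (degrees; the focal length in pixels is half the picture's height over the tangent of half this angle, whatever the lens; pixels are square), "cx", "cy" (the principal point, pixels), "R" (3x3) and "t" (3): a world point X has camera coordinates R X + t. Camera axes: x right, y down, z forward; pixel columns grow to the right and rows downward; lengths in m; the calibration is good to about 2 mm. A picture is of the moment at which its call begins. camera_params takes no time and is no camera call.
- arm.sign_off(): hands the job in; it is judged then, once.
Trained networks look in the newest picture that a camera, given by its name, has taken for a name from the list of things; names that differ only in an ending like _2 or _b are one class to them, and where a whole thing is asked for, a point or a joint stands for the part that bears it (a point fixed in the world has none). Each returns a list of dicts, best first, with "confidence" (0 to 1); they miss things now and then, are a little off and sometimes report something else, mostly with a low value. They report only what shows in the picture. A call takes as long as a camera call.
- arm.boxes_of(camera, name): "bbox" ([left, top, width, height] in pixels, round what is visible of it).
The state is a dict: "time": time; "qpos": joint angles; "dq": joint speeds; "joint_torque": joint torques, N m; "tcp_pos": TCP position; "eef_rot": TCP orientation; "wrist_force": force on the tool from outside, world axes, zero at the start; "ft_torque": the same for the moment, N m; "opening": opening from 0.0 (shut) to 1.0 (fully open); "finger_force": force on a finger pad.
Only numpy, scipy, OpenCV 4.12 (cv2) and the standard library are available. Lean on these libraries where they do the work, as an engineer would, in place of code of your own. Each camera call takes 0.05 s, during which the arm holds its last target. There are 200 camera calls.

### The job

One of the three identical green tins is full, the others hold much less: nudge them in their bays to feel which is by far the heaviest. Slide only that tin out of its bay and along the deck onto the middle of the scale's plate, so that it sits flat there and its weight sinks the plate, then let go; keep the tins upright. The other two tins must stay in their bays, shifted by less than 4 cm, and the oil bottle, tape measure, spray can and carton must be left undisturbed.

Things in the scene. Friction and masses are not known exactly. Their poses are not given: they have to be found in the camera images.
- deck: fixed grey deck, top 30 mm above the bench. Origin on the bench; x away from the robot, y to its left, turned up to 0.12 rad. Slab: x -185 to 165, y -205 to 205 mm. Three bays, open to -x and above, centred on y -125, 0, 125 mm, between blue dividers 8 mm thick, 25 mm high above the deck, from x 0 to 156 mm. In front of them, x below 0, an open lane runs along y
- back_wall (a point): middle of the inner face of the blue wall that closes the bays at the back, at deck level: deck x 156, y 0 mm. The wall is 40 mm high above the deck, 8 mm thick. Between each tin and this wall a gap of 47 mm or more is free for fingers. Axes as the deck's
- tin_a: closed green square tin, white lid panel, 96 x 96 mm, 48 mm high, no handle, too wide to grip. Stands loose in a bay, square to the deck within 0.06 rad. Origin: centre of its underside; faces along its x and y axes. Looks like the other two; its weight cannot be seen and changes every time.
- tin_b: closed green square tin, white lid panel, 96 x 96 mm, 48 mm high, no handle, too wide to grip. Stands loose in a bay, square to the deck within 0.06 rad. Origin: centre of its underside; faces along its x and y axes. Of the three tins, in random order, one weighs 0.65-0.82 kg (full), one 0.23-0.29 kg, one 0.15-0.18 kg.
- tin_c: closed green square tin, white lid panel, 96 x 96 mm, 48 mm high, no handle, too wide to grip. Stands loose in a bay, square to the deck within 0.06 rad. Origin: centre of its underside; faces along its x and y axes. All tins slide alike, so the force to push one goes with its weight. The contents may shift 2 mm inside.
- plate_mid (a point): centre of the top of the scale's bright metal plate, 140 (deck x) by 128 mm (deck y), 1 mm lower than the deck's top and 4 mm beyond its end: the scale stands at the left or right end of the deck at random, this point at deck x -75, y +273 or -273 mm. Its grey housing, 46 mm high, begins at deck x +3 mm. A fixed yellow scrap tray, 26 mm high, lies at the other end
- plate (a joint): how far the scale's plate has sunk, m: 0 at rest, 0.010 fully down; it stays up under less than 0.43 kg and sinks about 1 mm for each further 31 g: only the full tin sinks it
- oil: small yellow oil bottle with a red cap, diameter 36 mm, 55 mm high, on the deck at the front edge of the lane, centre at deck x = -160 mm (+-4). Leave it. Origin: centre of its underside
- tape: orange tape measure standing on the deck at the front edge of the lane, 34 mm (x) by 60 mm (y), 50 mm high, centre at deck x = -160 mm (+-4), turned up to 0.1 rad. Leave it. Origin: centre of its underside
- spray: red spray can, diameter 56 mm, 150 mm high, standing on the bench beyond the deck's back wall. Leave it. Origin: centre of its underside
- carton: cardboard carton 70 x 100 mm, 50 mm high, on the bench beyond the deck's back wall. Leave it. Origin: centre of its underside

How it is judged:
At the end, for the whole second after the job is handed in: One tin lies with its centre within 30 mm (level) of the plate's centre, tilted less than 0.06 rad and at rest, and its weight alone holds the plate sunk by more than 4 mm; each of the other two tins is within 45 mm of where it started (((horizontal distance between tin_a and plate_mid below 0.03 m and angle between tin_a's own z axis and vertical below 0.06 rad and value of joint plate above 0.004 m and linear speed of tin_a below 0.01 m/s and distance of each of tin_b, tin_c from where it was at the start of the episode below 0.045 m) or (horizontal distance between tin_b and plate_mid below 0.03 m and angle between tin_b's own z axis and vertical below 0.06 rad and value of joint plate above 0.004 m and linear speed of tin_b below 0.01 m/s and distance of each of tin_a, tin_c from where it was at the start of the episode below 0.045 m) or (horizontal distance between tin_c and plate_mid below 0.03 m and angle between tin_c's own z axis and vertical below 0.06 rad and value of joint plate above 0.004 m and linear speed of tin_c below 0.01 m/s and distance of each of tin_a, tin_b from where it was at the start of the episode below 0.045 m))); the robot touches nothing.
It fails at once if a second tin is moved 45 mm or more from its start: only one tin may be taken out (distance of each of tin_a, tin_b from where it was at the start of the episode above 0.045 m or distance of each of tin_a, tin_c from where it was at the start of the episode above 0.045 m or distance of each of tin_b, tin_c from where it was at the start of the episode above 0.045 m).
It fails at once if a tin is tipped by more than 0.4 rad (angle between any of tin_a, tin_b, tin_c's own z axis and vertical above 0.4 rad).
It fails at once if the oil bottle, tape measure, spray can or carton is moved more than 20 mm (distance of any of oil, tape, spray, carton from where it was at the start of the episode above 0.02 m).
It also fails if it takes over 72 s, if anything falls off the work surface, if the arm or the gripper's body presses on something with over 40 N, if the wrist force passes 120 N, or if a joint passes its speed limit or range.

## Working session

There is one attempt and no reset: what is moved stays moved. The work goes in short steps, Python scripts to look and compute and a shell command to move; the robot and the scene stay as the last step left them, time stands still between calls to the robot, and variables do not carry over. Pictures are saved under pics/ and viewed, at most 10 in all, crops included, and the job is handed in when it is done.

```bash
mkdir -p pics; ls; python3 - <<'E'
from station import arm
import cv2,numpy as np
for n in("top","side"):
    im=arm.snapshot(n); cv2.imwrite(f"pics/{n}0.png",im[:,:,::-1]); p=arm.camera_params(n); print(n,p)
    for o in("deck","tin_a","plate_mid","oil","tape","spray","carton"):
        print(o,[(np.round(b["bbox"]).tolist(),round(b["confidence"],2)) for b in arm.boxes_of(n,o)][:4])
s=arm.get_state(); print({k:np.round(v,3).tolist() for k,v in s.items()})
E
```

```text
pics
top {'vfov': 57.85840020149619, 'cx': 318.0932296130369, 'cy': 235.08649188715248, 'R': array([[-1.78604244e-02, -9.99840487e-01, -8.19455504e-05],
       [-9.91607162e-01,  1.77238465e-02, -1.28066788e-01],
       [ 1.28047812e-01, -2.20606940e-03, -9.91765542e-01]]), 't': array([0.00520044, 0.58364939, 0.71261548])}
deck [([213.0, 178.0, 245.0, 212.0], 0.57)]
tin_a [([303.0, 212.0, 60.0, 62.0], 0.86), ([230.0, 213.0, 62.0, 64.0], 0.68), ([377.0, 215.0, 72.0, 65.0], 0.67)]
plate_mid [([457.0, 277.0, 79.0, 87.0], 0.93)]
oil [([283.0, 360.0, 21.0, 23.0], 0.78)]
tape [([345.0, 361.0, 45.0, 26.0], 0.57)]
spray [([242.0, 94.0, 40.0, 63.0], 0.61)]
carton [([284.0, 360.0, 21.0, 25.0], 0.66), ([373.0, 109.0, 73.0, 62.0], 0.58)]
side {'vfov': 42.47712710326576, 'cx': 315.0888535869453, 'cy': 238.6716202466829, 'R': array([[-0.99872335, -0.04500918, -0.02293149],
       [-0.00584756,  0.55392338, -0.83254711],
       [ 0.05017455, -0.83135014, -0.55347941]]), 't': array([0.59166113, 0.04417609, 1.05141141])}
deck [([251.0, 166.0, 233.0, 165.0], 0.62), ([298.0, 238.0, 65.0, 64.0], 0.57)]
tin_a [([311.0, 167.0, 51.0, 42.0], 0.9), ([299.0, 238.0, 63.0, 63.0], 0.76), ([304.0, 199.0, 56.0, 40.0], 0.72)]
plate_mid [([365.0, 157.0, 66.0, 26.0], 0.94)]
oil [([446.0, 233.0, 26.0, 33.0], 0.92)]
tape [([440.0, 192.0, 24.0, 38.0], 0.93), ([446.0, 233.0, 28.0, 34.0], 0.46)]
spray [([180.0, 205.0, 48.0, 98.0], 0.85)]
carton [([212.0, 173.0, 52.0, 52.0], 0.81), ([366.0, 156.0, 66.0, 28.0], 0.73)]
{'time': 0.8, 'qpos': [-1.274, 0.321, -0.07, 1.451, 0.023, 1.371, -0.057], 'dq': [-0.001, -0.001, -0.001, -0.0, 0.001, -0.003, -0.001], 'joint_torque': [0.0, -49.334, -0.381, -31.455, 0.014, 0.002, 0.0], 'tcp_pos': [0.181, 0.624, 0.231], 'eef_rot': [[-0.96, 0.279, 0.0], [0.279, 0.96, 0.0], [-0.0, 0.0, -1.0]], 'wrist_force': [-0.108, 0.291, -0.263], 'ft_torque': [-0.007, 0.024, 0.023], 'finger_force': 0.0, 'opening': 0.997}
```

View pics/top0.png

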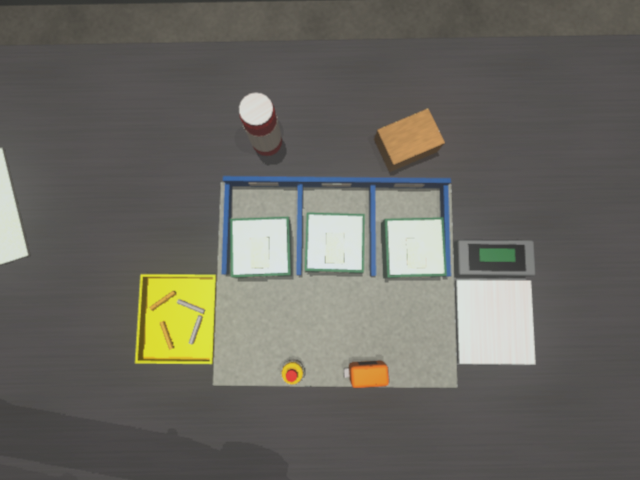

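```bash
cat > h.py <<'E'
from station import arm
import numpy as np, cv2
def ray(n,u,v,z):
    p=arm.camera_params(n); f=240/np.tan(np.radians(p["vfov"]/2)); R=np.array(p["R"]); t=np.array(p["t"])
    c=-R.T@t; d=R.T@np.array([(u-p["cx"])/f,(v-p["cy"])/f,1]); return (c+d*(z-c[2])/d[2])
def proj(n,X):
    p=arm.camera_params(n); f=240/np.tan(np.radians(p["vfov"]/2)); c=np.atleast_2d(X)@np.array(p["R"]).T+np.array(p["t"])
    return np.c_[p["cx"]+f*c[:,0]/c[:,2],p["cy"]+f*c[:,1]/c[:,2]]
def lids(im=None,n="top"):
    "white lid panels: world centre and angle, at tin top z=.078"
    im=arm.snapshot(n) if im is None else im
    hsv=cv2.cvtColor(im,cv2.COLOR_RGB2HSV)
    g=cv2.inRange(hsv,(40,80,40),(85,255,255)); g=cv2.morphologyEx(g,cv2.MORPH_OPEN,np.ones((2,2)))
    out=[]
    for c in cv2.findContours(g,cv2.RETR_EXTERNAL,cv2.CHAIN_APPROX_NONE)[0]:
        if cv2.contourArea(c)<500: continue
        m=np.zeros_like(g); cv2.drawContours(m,[cv2.convexHull(c)],-1,255,-1)
        w=cv2.inRange(hsv,(0,0,130),(180,70,255))&m
        cs=cv2.findContours(w,cv2.RETR_EXTERNAL,cv2.CHAIN_APPROX_NONE)[0]
        if not cs: continue
        k=max(cs,key=cv2.contourArea)[:,0]
        P=np.array([ray(n,u,v,.078)[:2] for u,v in k])
        (cx,cy),(w_,h_),a=cv2.minAreaRect((P*1000).astype(np.float32))
        a=(a+45)%90-45
        out.append((round(cx),round(cy),round(w_),round(h_),round(np.radians(a),3)))
    return sorted(out,key=lambda o:-o[1])
E
python3 - <<'E'
from h import *
im=cv2.imread("pics/top0.png")[:,:,::-1].copy()
print(lids(im))
hsv=cv2.cvtColor(im,cv2.COLOR_RGB2HSV)
b=cv2.inRange(hsv,(100,80,40),(130,255,255)); cs=cv2.findContours(b,cv2.RETR_EXTERNAL,cv2.CHAIN_APPROX_NONE)[0]
for c in cs:
    if cv2.contourArea(c)>30: print("blue",cv2.boundingRect(c),cv2.contourArea(c))
print("plate",ray("top",457+39.5,277+43.5,.029)[:2],"side",ray("side",398,170,.029)[:2])
print("oil",ray("top",293.5,371,.055)[:2]); print("tape",ray("top",367,374,.08)[:2])
E
```

```text
[]
blue (370, 184, 6, 92) 360.0
blue (222, 176, 229, 100) 2190.5
plate [ 0.4325908  -0.30657594] side [ 0.43014173 -0.29265846]
oil [0.35994073 0.03864901]
tape [ 0.35773399 -0.07771009]
```

The scene shows the scale at the right (plate around (496,322)), the tins at about (260,247), (335,242) and (415,247), the oil at (292,373) and the tape at (369,375).

```bash
cat >> h.py <<'E'
def lids(im=None,n="top",z=.078):
    im=arm.snapshot(n) if im is None else im
    w=cv2.inRange(cv2.GaussianBlur(im,(3,3),0),(175,180,170),(255,255,255)); out=[]
    for c in cv2.findContours(w,cv2.RETR_EXTERNAL,cv2.CHAIN_APPROX_NONE)[0]:
        if not 1200<cv2.contourArea(c)<6500: continue
        P=np.array([ray(n,u,v,z)[:2] for u,v in c[:,0]])
        (cx,cy),(a,b),th=cv2.minAreaRect((P*1000).astype(np.float32))
        out.append((round(cx),round(cy),round(a),round(b),round(np.radians((th+45)%90-45),3)))
    return sorted(out,key=lambda o:-o[1])
def todeck(D,P): # world->deck, m
    c,s=np.cos(D[2]),np.sin(D[2]); return (np.atleast_2d(P)[:,:2]-D[:2])@np.array([[c,-s],[s,c]])
def toworld(D,P):
    c,s=np.cos(D[2]),np.sin(D[2]); return np.atleast_2d(P)[:,:2]@np.array([[c,s],[-s,c]])+D[:2]
E
python3 - <<'E'
from h import *
from scipy.optimize import minimize
im=cv2.imread("pics/top0.png")[:,:,::-1].copy()
hsv=cv2.cvtColor(im,cv2.COLOR_RGB2HSV)
S=4
B=cv2.resize(cv2.inRange(hsv,(100,80,40),(130,255,255)),None,fx=S,fy=S,interpolation=cv2.INTER_LINEAR)>127
def boxes():
    L=[(0,156,y-4,y+4,.055) for y in(-187.5,-62.5,62.5,187.5)]+[(156,164,-191.5,191.5,.070)]
    return L
def mask(D):
    m=np.zeros(B.shape,np.uint8)
    for x0,x1,y0,y1,zt in boxes():
        q=toworld(D,np.array([(x,y) for x in(x0,x1) for y in(y0,y1)])/1000)
        X=np.r_[np.c_[q,np.full(4,.03)],np.c_[q,np.full(4,zt)]]
        h=cv2.convexHull(((proj("top",X)+.5)*S).astype(np.float32)); cv2.fillConvexPoly(m,np.round(h).astype(np.int32),1)
    return m>0
def f(p):
    m=mask((p[0]/1000,p[1]/1000,p[2]/1000)); return -(m&B).sum()/(m|B).sum()
best=min((minimize(f,[x,y,t],method="Nelder-Mead",options=dict(initial_simplex=np.array([[x,y,t],[x+10,y,t],[x,y+10,t],[x,y,t+30]]))) for x in(490,510,530) for y in(-40,-25) for t in(-20,20)),key=lambda r:r.fun)
D=best.x/1000; print("deck",D,best.fun)
np.save("D.npy",D)
L=lids(im); print(L)
for l in L: print(np.round(todeck(D,np.array(l[:2])/1000)*1000))
print("plate_mid",toworld(D,[-.075,-.273]),todeck(D,[(.4326,-.3066),(.36,.0386),(.3577,-.0777)]), toworld(D,[.156,0]))
# side check
print("side lids",lids(arm.snapshot("side"),"side"))
E
```

```text
Traceback (most recent call last):
  File "h.py", line 7, in proj
    p=arm.camera_params(n); f=240/np.tan(np.radians(p["vfov"]/2)); c=np.atleast_2d(X)@np.array(p["R"]).T+np.array(p["t"])
ValueError: time passes only in moves, steps and waits
```

```bash
sed -i 's/arm.camera_params(n)/PAR[n]/; 2a PAR={n:arm.camera_params(n) for n in("top","side")}' h.py; cat > fit.py <<'E'
from h import *
from scipy.optimize import minimize
im=cv2.imread("pics/top0.png")[:,:,::-1].copy()
hsv=cv2.cvtColor(im,cv2.COLOR_RGB2HSV)
S=4
B=cv2.resize(cv2.inRange(hsv,(100,80,40),(130,255,255)),None,fx=S,fy=S,interpolation=cv2.INTER_LINEAR)>127
L=[(0,156,y-4,y+4,.055) for y in(-187.5,-62.5,62.5,187.5)]+[(156,164,-191.5,191.5,.070)]
def mask(D):
    m=np.zeros(B.shape,np.uint8)
    for x0,x1,y0,y1,zt in L:
        q=toworld(D,np.array([(x,y) for x in(x0,x1) for y in(y0,y1)])/1000)
        X=np.r_[np.c_[q,np.full(4,.03)],np.c_[q,np.full(4,zt)]]
        h=cv2.convexHull(((proj("top",X)+.5)*S).astype(np.float32)); cv2.fillConvexPoly(m,np.round(h).astype(np.int32),1)
    return m>0
def f(p):
    m=mask((p[0]/1000,p[1]/1000,p[2]/1000)); return -(m&B).sum()/(m|B).sum()
best=min((minimize(f,[x,y,t],method="Nelder-Mead",options=dict(initial_simplex=np.array([[x,y,t],[x+10,y,t],[x,y+10,t],[x,y,t+30]]))) for x in(490,510,530) for y in(-40,-25) for t in(-20,20)),key=lambda r:r.fun)
D=best.x/1000; print("deck",D,best.fun)
np.save("D.npy",D)
T=lids(im); print(T)
for l in T: print(np.round(todeck(D,np.array(l[:2])/1000)*1000))
print("plate_mid",toworld(D,[-.075,-.273]),todeck(D,[(.4326,-.3066),(.36,.0386),(.3577,-.0777)]), toworld(D,[.156,0]))
print("side lids",lids(arm.snapshot("side"),"side"))
s=arm.get_state();print(s["time"])
E
python3 fit.py
```

```text
deck [ 0.51570767 -0.0331454  -0.02710378] -0.6324347454000856
[(639, 497, 192, 42, np.float64(0.076)), (562, 90, 87, 87, np.float64(0.018)), (567, -32, 87, 87, np.float64(-0.048)), (557, -163, 87, 87, np.float64(0.003)), (435, -285, 119, 130, np.float64(-0.023))]
[[109. 533.]]
[[ 43. 124.]]
[[51.  3.]]
[[  45. -129.]]
[[ -74. -254.]]
plate_mid [[ 0.43333679 -0.3040126 ]] [[-0.0756664  -0.27560642]
 [-0.15759482  0.0674993 ]
 [-0.15674219 -0.04882031]] [[ 0.67165038 -0.03737308]]
side lids [(561, 86, 87, 84, np.float64(0.014)), (566, -36, 86, 88, np.float64(-0.04)), (439, -210, 116, 127, np.float64(-0.022))]
0.85
```

View pics/side0.png

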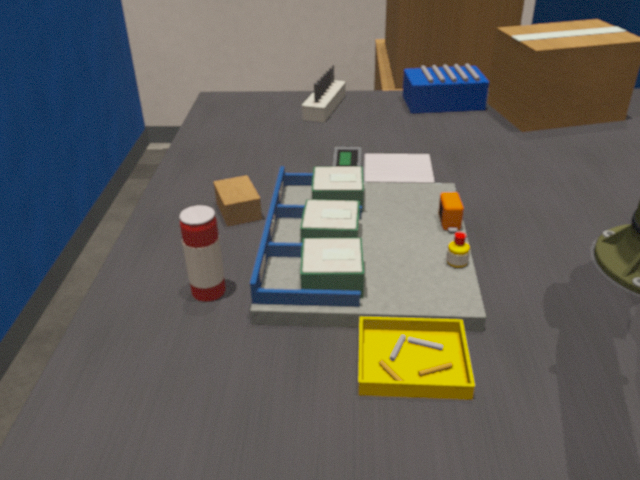

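```bash
cat >> h.py <<'E'
D=np.load("D.npy")
def here():
    s=arm.get_state(); p=s["tcp_pos"]; R=np.array(s["eef_rot"]); d=todeck(D,p[:2])[0]
    yaw=np.arctan2(R[1,0],R[0,0])-D[2]
    F=np.array(s["wrist_force"]); f=todeck((0,0,D[2]),F[:2])[0]
    print("t %.2f deck xy mm %s z %.1f  tool-x yaw vs deck %.2f deg open %.2f Fdeck %s Fz %.2f"%(s["time"],np.round(d*1000,1),p[2]*1000,np.degrees(yaw),s["opening"],np.round(f,2),F[2]))
    return s,d,R
def go(x,y,z):
    "tool-axis shift in cm to deck target mm"
    s,d,R=here(); w=toworld(D,[x/1000,y/1000])[0]; e=np.r_[w,z/1000]-s["tcp_pos"]
    print("shift cm",np.round(R.T@e*100,2))
E
python3 - <<'E'
from h import *
print("spray",todeck(D,ray("top",257,109,.15))*1000, todeck(D,ray("side",207,292,.005))*1000)
print("carton",todeck(D,ray("top",410,137,.05))*1000)
go(122,124,230)
E
python3 -m pendant '{"hand":[0,0,0,0,0,0,0,0,0,0],"delta_pos":[[0,0,0],[0,0,0],[0,0,0],[-2.5,-2.9,0],[-2.5,-2.9,0],[-2.5,-2.9,0],[-2.5,-2.9,0],[-2.5,-2.9,0],[-2.5,-2.9,0],[-2.5,-2.9,0]],"roll":[-5,-5,-4.7,0,0,0,0,0,0,0]}'
python3 -c "
from h import *
go(122,124,230)"
```

```text
spray [[245.45459495 124.4656361 ]] [[245.80599206 133.08361202]]
carton [[ 240.05763459 -129.45580178]]
t 0.85 deck xy mm [-352.  648.] z 231.4  tool-x yaw vs deck 165.35 deg open 1.00 Fdeck [0.28 0.59] Fz -0.43
shift cm [-59.11 -38.71   0.13]
time: 1.68
tcp_pos: [0.352, 0.4151, 0.2316]
eef_rot: [[-1.0, 0.026, 0.0], [0.026, 1.0, 0.001], [-0.0, 0.001, -1.0]]
wrist_force: [1.1, 0.4, 0.5]
opening: 0.501
finger_force: 0.0
t 1.68 deck xy mm [-175.8  443.6] z 231.6  tool-x yaw vs deck 180.05 deg open 0.50 Fdeck [1.1  0.42] Fz 0.51
shift cm [-29.75 -31.99   0.15]
```

```bash

python3 -m pendant '{"hand":[0,0,0,0,0,0,0,0,0,0],"delta_pos":[[-2.5,-2.7,0],[-2.5,-2.7,0],[-2.5,-2.7,0],[-2.5,-2.7,0],[-2.5,-2.7,0],[-2.5,-2.7,0],[-2.5,-2.7,0],[-2.5,-2.7,0],[-2.5,-2.7,0],[-2.5,-2.7,0]],"roll":[0,0,0,0,0,0,0,0,0,0]}'
python3 -m pendant '{"hand":[0,0,0,0,0,0,0,0,0,0],"delta_pos":[[-2.4,-2.5,0],[-2.4,-2.5,0],[0,0,3],[0,0,3],[0,0,3],[0,0,2],[0,0,1],[0,0,0],[0,0,0],[0,0,0]],"roll":[0,0,0,0,0,0,0,0,0,0]}'
python3 - <<'E'
from h import *
go(122,124,42)
im=arm.snapshot("side");cv2.imwrite("pics/s1.png",cv2.resize(im[140:340,160:480],None,fx=2.4,fy=2.4)[:,:,::-1])
E
```

```text
time: 2.52
tcp_pos: [0.5949, 0.1388, 0.2317]
eef_rot: [[-1.0, 0.026, 0.001], [0.026, 1.0, 0.0], [-0.001, 0.0, -1.0]]
wrist_force: [0.4, 0.6, -0.4]
opening: 0.501
finger_force: 0.0
time: 3.35
tcp_pos: [0.6419, 0.0892, 0.1134]
eef_rot: [[-1.0, 0.026, 0.003], [0.026, 1.0, 0.001], [-0.003, 0.001, -1.0]]
wrist_force: [-0.1, -0.3, 0.1]
opening: 0.501
finger_force: 0.0
t 3.35 deck xy mm [122.8 125.7] z 113.4  tool-x yaw vs deck 180.06 deg open 0.50 Fdeck [-0.11 -0.31] Fz 0.09
shift cm [ 0.1  -0.18  7.14]
```

View pics/s1.png

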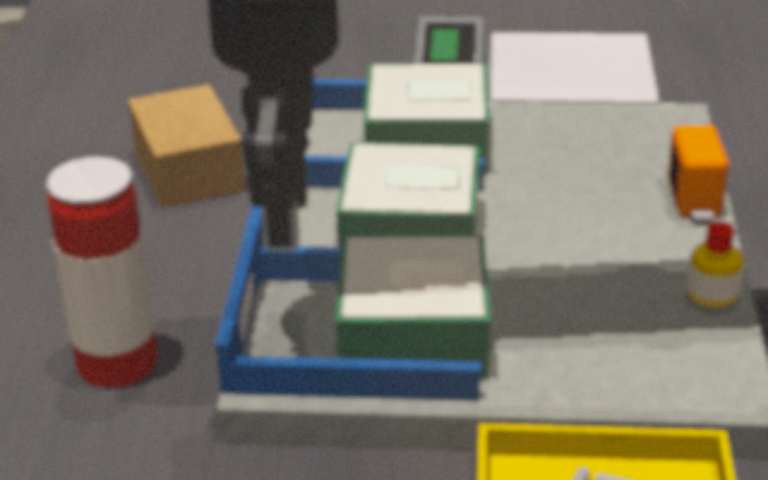

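The fingers hover over the gap behind the left tin, with the wall and the spray can clear. Next I descend.

```bash

python3 -m pendant '{"hand":[0,0,0,0,0,0,0,0,0,0],"delta_pos":[[0,-0.2,2],[0,0,2],[0,0,1.5],[0,0,1],[0,0,0.6],[0,0,0],[0.6,0,0],[0.4,0,0],[0,0,0],[0,0,0]],"roll":[0,0,0,0,0,0,0,0,0,0]}'
python3 -c "
from h import *
here()"
python3 -m pendant '{"hand":[0,0,0,0,0,0,0,0,0,0],"delta_pos":[[0.1,0,0],[0.1,0,0],[0.1,0,0],[0.1,0,0],[0.1,0,0],[0.1,0,0],[0.1,0,0],[0.1,0,0],[0.1,0,0],[0.1,0,0]],"roll":[0,0,0,0,0,0,0,0,0,0]}'
python3 -c "
from h import *
here()"
```

```text
time: 4.23
tcp_pos: [0.6307, 0.0875, 0.0413]
eef_rot: [[-1.0, 0.026, 0.001], [0.026, 1.0, 0.001], [-0.001, 0.001, -1.0]]
wrist_force: [0.1, -0.2, -0.1]
opening: 0.493
finger_force: 0.0
t 4.23 deck xy mm [111.7 123.7] z 41.3  tool-x yaw vs deck 180.06 deg open 0.49 Fdeck [ 0.08 -0.2 ] Fz -0.10
time: 5.07
tcp_pos: [0.6206, 0.0874, 0.0404]
eef_rot: [[-1.0, 0.026, 0.001], [0.026, 1.0, -0.0], [-0.001, -0.0, -1.0]]
wrist_force: [0.8, -0.0, -0.1]
opening: 0.497
finger_force: 0.3
t 5.07 deck xy mm [101.6 123.3] z 40.4  tool-x yaw vs deck 180.05 deg open 0.50 Fdeck [ 0.84 -0.01] Fz -0.13
```

```bash

python3 -m pendant '{"hand":[0,0,0,0,0,0,0,0,0,0],"delta_pos":[[0.08,0,0],[0.08,0,0],[0.08,0,0],[0.08,0,0],[0.08,0,0],[0.08,0,0],[0.08,0,0],[0.08,0,0],[0.08,0,0],[0.08,0,0]],"roll":[0,0,0,0,0,0,0,0,0,0]}'
python3 -c "
from h import *
here()"
python3 -m pendant '{"hand":[0,0,0,0,0,0,0,0,0,0],"delta_pos":[[0.08,0,0],[0.08,0,0],[0.08,0,0],[0.08,0,0],[0.08,0,0],[0.08,0,0],[0.08,0,0],[0.08,0,0],[0.08,0,0],[0.08,0,0]],"roll":[0,0,0,0,0,0,0,0,0,0]}'
python3 -c "
from h import *
here()"
```

```text
time: 5.9
tcp_pos: [0.6125, 0.0878, 0.0404]
eef_rot: [[-1.0, 0.026, 0.0], [0.026, 1.0, 0.0], [-0.0, 0.0, -1.0]]
wrist_force: [1.3, 0.3, -0.1]
opening: 0.499
finger_force: 0.4
t 5.90 deck xy mm [ 93.4 123.6] z 40.4  tool-x yaw vs deck 180.05 deg open 0.50 Fdeck [1.31 0.32] Fz -0.12
time: 6.73
tcp_pos: [0.6045, 0.088, 0.0403]
eef_rot: [[-1.0, 0.026, 0.0], [0.026, 1.0, 0.0], [-0.0, 0.0, -1.0]]
wrist_force: [2.0, 0.2, -0.3]
opening: 0.496
finger_force: 0.4
t 6.73 deck xy mm [ 85.4 123.5] z 40.3  tool-x yaw vs deck 180.05 deg open 0.50 Fdeck [1.99 0.29] Fz -0.34
```

```bash

python3 -m pendant '{"hand":[0,0,0,0,0,0,0,0,0,0],"delta_pos":[[-1.5,0,0],[-1.5,0,0],[-1.0,0,-2],[-0.4,0,-2.2],[0,-2,0],[0,-3,0],[0,-3,0],[0,-3,0],[0,-1,0],[0,0,0]],"roll":[0,0,0,0,0,0,0,0,0,0]}'
python3 -c "
from h import *
here()
print([(l[:2],todeck(D,np.array(l[:2])/1000)*1000) for l in lids()])
"
python3 -m pendant '{"hand":[0,0,0,0,0,0,0,0,0,0],"delta_pos":[[0,0,2],[0,0,1.5],[0,0,0.7],[0,0,0],[0.4,0,0],[0.4,0,0],[0.2,0,0],[0.1,0,0],[0,0,0],[0,0,0]],"roll":[0,0,0,0,0,0,0,0,0,0]}'
python3 -c "
from h import *
here()"
```

```text
time: 7.57
tcp_pos: [0.6446, -0.0382, 0.0825]
eef_rot: [[-0.999, 0.033, -0.0], [0.033, 0.999, -0.002], [0.0, -0.002, -1.0]]
wrist_force: [-0.7, -0.9, 0.1]
opening: 0.498
finger_force: 0.0
t 7.57 deck xy mm [129.   -1.6] z 82.5  tool-x yaw vs deck 179.67 deg open 0.50 Fdeck [-0.64 -0.89] Fz 0.06
[((640, 496), array([[109.90659367, 532.31943583]])), ((546, 102), array([[ 26.61869922, 135.91670295]])), ((557, -178), array([[  45.20278756, -143.68235224]])), ((435, -285), array([[ -73.85265459, -253.94930873]]))]
time: 8.45
tcp_pos: [0.6346, -0.0329, 0.0409]
eef_rot: [[-1.0, 0.026, 0.001], [0.026, 1.0, 0.0], [-0.001, 0.0, -1.0]]
wrist_force: [-0.3, 0.0, -0.5]
opening: 0.499
finger_force: 0.0
t 8.45 deck xy mm [118.9   3.5] z 40.9  tool-x yaw vs deck 180.04 deg open 0.50 Fdeck [-0.34  0.03] Fz -0.54
```

```bash

python3 -m pendant '{"hand":[0,0,0,0,0,0,0,0,0,0],"delta_pos":[[0.12,0,0],[0.12,0,0],[0.12,0,0],[0.12,0,0],[0.12,0,0],[0.12,0,0],[0.12,0,0],[0.12,0,0],[0.08,0,0],[0.08,0,0]],"roll":[0,0,0,0,0,0,0,0,0,0]}'
python3 -c "
from h import *
here()"
python3 -m pendant '{"hand":[0,0,0,0,0,0,0,0,0,0],"delta_pos":[[0.08,0,0],[0.08,0,0],[0.08,0,0],[0.08,0,0],[0.08,0,0],[0.08,0,0],[0.08,0,0],[0.08,0,0],[0.08,0,0],[0.08,0,0]],"roll":[0,0,0,0,0,0,0,0,0,0]}'
python3 -c "
from h import *
here()"
python3 -m pendant '{"hand":[0,0,0,0,0,0,0,0,0,0],"delta_pos":[[0.08,0,0],[0.08,0,0],[0.08,0,0],[0.08,0,0],[0.08,0,0],[0.08,0,0],[0.08,0,0],[0.08,0,0],[0.08,0,0],[0.08,0,0]],"roll":[0,0,0,0,0,0,0,0,0,0]}'
python3 -c "
from h import *
here()"
```

```text
time: 9.28
tcp_pos: [0.6233, -0.0325, 0.0404]
eef_rot: [[-1.0, 0.026, 0.001], [0.026, 1.0, 0.0], [-0.001, 0.0, -1.0]]
wrist_force: [1.1, 0.1, -0.7]
opening: 0.496
finger_force: 0.5
t 9.28 deck xy mm [107.5   3.6] z 40.4  tool-x yaw vs deck 180.05 deg open 0.50 Fdeck [1.09 0.16] Fz -0.74
time: 10.12
tcp_pos: [0.6151, -0.0324, 0.0404]
eef_rot: [[-1.0, 0.026, 0.0], [0.026, 1.0, -0.0], [-0.0, -0.0, -1.0]]
wrist_force: [1.6, -0.3, -0.5]
opening: 0.5
finger_force: 0.6
t 10.12 deck xy mm [99.4  3.4] z 40.4  tool-x yaw vs deck 180.05 deg open 0.50 Fdeck [ 1.62 -0.22] Fz -0.52
time: 10.95
tcp_pos: [0.6071, -0.0322, 0.0404]
eef_rot: [[-1.0, 0.026, 0.0], [0.026, 1.0, 0.0], [-0.0, 0.0, -1.0]]
wrist_force: [2.0, -0.7, -0.1]
opening: 0.498
finger_force: 0.7
t 10.95 deck xy mm [91.4  3.4] z 40.4  tool-x yaw vs deck 180.05 deg open 0.50 Fdeck [ 2.04 -0.68] Fz -0.10
```

```bash

python3 -m pendant '{"hand":[0,0,0,0,0,0,0,0,0,0],"delta_pos":[[-1.5,0,0],[-1.5,0,0],[-0.6,0,-2],[0,0,-2.2],[0,-2.2,0],[0,-3,0],[0,-3,0],[0,-3,0],[0,-2,0],[0,0,0]],"roll":[0,0,0,0,0,0,0,0,0,0]}'
python3 -m pendant '{"hand":[0,0,0,0,0,0,0,0,0,0],"delta_pos":[[0,0,0],[0,0,2],[0,0,1.5],[0,0,0.7],[0,0,0],[0.5,0,0],[0.5,0,0],[0.2,0,0],[0,0,0],[0,0,0]],"roll":[0,0,0,0,0,0,0,0,0,0]}'
python3 -c "
from h import *
here()"
python3 -m pendant '{"hand":[0,0,0,0,0,0,0,0,0,0],"delta_pos":[[0.12,0,0],[0.12,0,0],[0.12,0,0],[0.12,0,0],[0.12,0,0],[0.12,0,0],[0.12,0,0],[0.12,0,0],[0.08,0,0],[0.08,0,0]],"roll":[0,0,0,0,0,0,0,0,0,0]}'
python3 -c "
from h import *
here()"
python3 -m pendant '{"hand":[0,0,0,0,0,0,0,0,0,0],"delta_pos":[[0.08,0,0],[0.08,0,0],[0.08,0,0],[0.08,0,0],[0.08,0,0],[0.08,0,0],[0.08,0,0],[0.08,0,0],[0.08,0,0],[0.08,0,0]],"roll":[0,0,0,0,0,0,0,0,0,0]}'
python3 -c "
from h import *
here()"
```

```text
time: 11.78
tcp_pos: [0.6375, -0.1727, 0.0824]
eef_rot: [[-0.999, 0.034, -0.002], [0.034, 0.999, -0.004], [0.001, -0.004, -1.0]]
wrist_force: [-0.7, -1.6, -0.1]
opening: 0.502
finger_force: 0.0
time: 12.62
tcp_pos: [0.628, -0.1649, 0.0412]
eef_rot: [[-1.0, 0.026, 0.001], [0.026, 1.0, 0.0], [-0.001, 0.0, -1.0]]
wrist_force: [-0.2, 0.3, 0.4]
opening: 0.5
finger_force: 0.0
t 12.62 deck xy mm [ 115.8 -128.7] z 41.2  tool-x yaw vs deck 180.03 deg open 0.50 Fdeck [-0.2   0.26] Fz 0.37
time: 13.45
tcp_pos: [0.6164, -0.1645, 0.0403]
eef_rot: [[-1.0, 0.026, 0.0], [0.026, 1.0, 0.0], [-0.0, 0.0, -1.0]]
wrist_force: [0.1, -0.2, 0.3]
opening: 0.497
finger_force: 0.0
t 13.45 deck xy mm [ 104.2 -128.5] z 40.3  tool-x yaw vs deck 180.05 deg open 0.50 Fdeck [ 0.09 -0.16] Fz 0.26
time: 14.28
tcp_pos: [0.6087, -0.1641, 0.0404]
eef_rot: [[-1.0, 0.026, 0.001], [0.026, 1.0, 0.0], [-0.001, 0.0, -1.0]]
wrist_force: [4.0, -0.3, -1.2]
opening: 0.501
finger_force: 1.8
t 14.28 deck xy mm [  96.5 -128.4] z 40.4  tool-x yaw vs deck 180.06 deg open 0.50 Fdeck [ 4.   -0.16] Fz -1.24
```

```bash

python3 -m pendant '{"hand":[0,0,0,0,0,0,0,0,0,0],"delta_pos":[[0.1,0,0],[0.2,0,0],[0.3,0,0],[0.4,0,0],[0.5,0,0],[0.5,0,0],[0.5,0,0],[0.5,0,0],[0.5,0,0],[0.5,0,0]],"roll":[0,0,0,0,0,0,0,0,0,0]}'
python3 -c "
from h import *
here()
im=arm.snapshot('top');cv2.imwrite('pics/t2.png',im[:,:,::-1]); L=lids(im)
print([(l,np.round(todeck(D,np.array(l[:2])/1000)*1000)) for l in L])
"
```

```text
time: 15.12
tcp_pos: [0.568, -0.1632, 0.0404]
eef_rot: [[-1.0, 0.026, 0.0], [0.026, 1.0, 0.0], [-0.0, 0.0, -1.0]]
wrist_force: [4.8, -0.4, -0.5]
opening: 0.503
finger_force: 2.1
t 15.12 deck xy mm [  55.8 -128.6] z 40.4  tool-x yaw vs deck 180.05 deg open 0.50 Fdeck [ 4.8  -0.23] Fz -0.48
[((640, 496, 194, 44, np.float64(0.076)), array([[110., 532.]])), ((546, 94, 89, 88, np.float64(-0.018)), array([[ 27., 128.]])), ((549, -32, 88, 88, np.float64(-0.018)), array([[33.,  2.]]))]
```

View pics/t2.png

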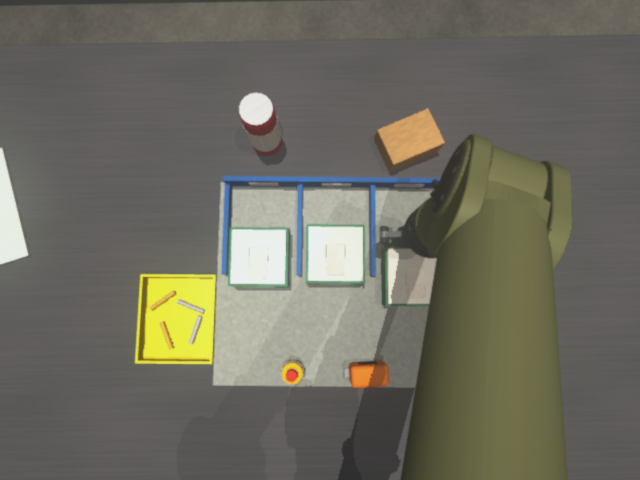

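Image check: the arm is pushing the right-hand tin (around (410,275)), and the other two sit square, shifted only 16–18 mm. The right tin gave 4–4.8 N against about 1.5 N for the others, so it is the full one and I keep pushing it.

```bash

python3 -m pendant '{"hand":[0,0,0,0,0,0,0,0,0,0],"delta_pos":[[0.5,0,0],[0.5,0,0],[0.5,0,0],[0.5,0,0],[0.5,0,0],[0.5,0,0],[0.5,0,0],[0.5,0,0],[0.5,0,0],[0.5,0,0]],"roll":[0,0,0,0,0,0,0,0,0,0]}'
python3 -m pendant '{"hand":[0,0,0,0,0,0,0,0,0,0],"delta_pos":[[0.5,0,0],[0.5,0,0],[0.4,0,0],[0.3,0,0],[0.25,0,0],[0.2,0,0],[0.1,0,0],[0,0,0],[-1,0,0],[-1,0,0]],"roll":[0,0,0,0,0,0,0,0,0,0]}'
python3 -c "
from h import *
here()
im=arm.snapshot('side');L=lids(im,'side')
print([(l,np.round(todeck(D,np.array(l[:2])/1000)*1000)) for l in L])
cv2.imwrite('pics/s2.png',im[:,:,::-1])
"
```

```text
time: 16.0
tcp_pos: [0.5181, -0.1619, 0.0404]
eef_rot: [[-1.0, 0.026, 0.0], [0.026, 1.0, 0.0], [-0.0, 0.0, -1.0]]
wrist_force: [4.5, -0.5, -0.0]
opening: 0.5
finger_force: 2.3
time: 16.83
tcp_pos: [0.5147, -0.1617, 0.0396]
eef_rot: [[-1.0, 0.027, -0.004], [0.027, 1.0, 0.001], [0.004, 0.001, -1.0]]
wrist_force: [0.4, -0.2, -0.9]
opening: 0.498
finger_force: 0.0
t 16.83 deck xy mm [   2.5 -128.6] z 39.6  tool-x yaw vs deck 180.02 deg open 0.50 Fdeck [ 0.43 -0.16] Fz -0.90
[((545, 90, 88, 87, np.float64(-0.026)), array([[ 26., 124.]])), ((547, -36, 87, 89, np.float64(-0.043)), array([[31., -2.]]))]
```

View pics/s2.png

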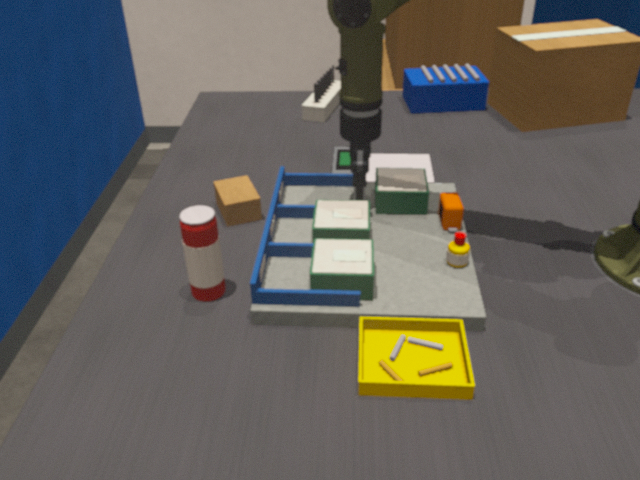

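The tin now sits in the lane at about (402,192), clear of the tape and oil. I go to its left side and turn the fingers 90°.

```bash
python3 -c "
from h import *
s,_,_=here(); print(np.round(s['qpos'],2)); go(-75,-50,112)"
python3 -m pendant '{"hand":[0,0,0,0,0,0,0,0,0,0],"delta_pos":[[0,0,-2.5],[0,0,-2.5],[0,0,-2.2],[0,2,0],[0,3,0],[0,3,0],[3,0,0],[2,0,0],[1.6,0,0],[1,0,0]],"roll":[0,0,0,0,0,0,0,0,0,0]}'
python3 -c "
from h import *
s,_,_=here(); print(np.round(s['qpos'],2)); go(-75,-50,112)"
```

```text
t 16.88 deck xy mm [   5.5 -128.2] z 40.0  tool-x yaw vs deck 180.10 deg open 0.50 Fdeck [ 1.84 -0.23] Fz 1.37
[-0.14  0.29  0.45  1.94 -0.15  0.95  1.92]
t 16.88 deck xy mm [   5.5 -128.2] z 40.0  tool-x yaw vs deck 180.10 deg open 0.50 Fdeck [ 1.84 -0.23] Fz 1.37
shift cm [ 8.04  7.84 -7.2 ]
time: 17.72
tcp_pos: [0.44, -0.0797, 0.1116]
eef_rot: [[-1.0, 0.026, -0.003], [0.026, 1.0, 0.0], [0.003, 0.0, -1.0]]
wrist_force: [-0.1, -0.6, 0.3]
opening: 0.501
finger_force: 0.0
t 17.72 deck xy mm [-74.4 -48.6] z 111.6  tool-x yaw vs deck 180.08 deg open 0.50 Fdeck [-0.12 -0.64] Fz 0.35
[-0.29 -0.02  0.4   2.09  0.01  1.07  1.66]
t 17.72 deck xy mm [-74.4 -48.6] z 111.6  tool-x yaw vs deck 180.08 deg open 0.50 Fdeck [-0.12 -0.64] Fz 0.35
shift cm [ 0.06 -0.14 -0.04]
```

```bash

python3 -m pendant '{"hand":[0,0,0,0,0,0,0,0,0,0],"delta_pos":[[0,0,0],[0,0,0],[0,0,0],[0,0,0],[0,0,0],[0,0,0],[0,0,0],[0,0,0],[0,0,0],[0,0,0]],"roll":[7,7,7,7,7,7,7,7,7,7]}'
python3 -m pendant '{"hand":[0,0,0,0,0,0,0,0,0,0],"delta_pos":[[0,0,0],[0,0,0],[0,0,0],[0,0,2],[0,0,2],[0,0,1.5],[0,0,1],[0,0,0.6],[0,0,0],[0,0,0]],"roll":[7,7,6.1,0,0,0,0,0,0,0]}'
python3 -c "
from h import *
s,_,_=here(); go(-75,-65,40)
im=arm.snapshot('top');cv2.imwrite('pics/t3.png',im[150:400,200:560][:,:,::-1])
L=lids(im)
print([(l,np.round(todeck(D,np.array(l[:2])/1000)*1000)) for l in L])
im=arm.snapshot('side');cv2.imwrite('pics/s3.png',cv2.resize(im[130:300,280:500],None,fx=3,fy=3)[:,:,::-1])
"
```

```text
time: 18.55
tcp_pos: [0.4422, -0.0801, 0.1121]
eef_rot: [[-0.311, 0.95, -0.001], [0.95, 0.311, -0.0], [0.0, -0.001, -1.0]]
wrist_force: [0.0, -0.3, 0.3]
opening: 0.501
finger_force: 0.0
time: 19.38
tcp_pos: [0.4424, -0.08, 0.0415]
eef_rot: [[0.028, 1.0, -0.0], [1.0, -0.028, -0.0], [-0.0, -0.0, -1.0]]
wrist_force: [-0.3, -0.9, -0.8]
opening: 0.501
finger_force: 0.0
t 19.38 deck xy mm [-72.  -48.9] z 41.5  tool-x yaw vs deck 89.94 deg open 0.50 Fdeck [-0.28 -0.88] Fz -0.75
t 19.38 deck xy mm [-72.  -48.9] z 41.5  tool-x yaw vs deck 89.94 deg open 0.50 Fdeck [-0.28 -0.88] Fz -0.75
shift cm [-1.61 -0.3   0.15]
[((640, 496, 194, 44, np.float64(0.076)), array([[110., 532.]])), ((545, 93, 88, 86, np.float64(-0.018)), array([[ 26., 127.]])), ((548, -32, 88, 86, np.float64(-0.018)), array([[32.,  2.]])), ((435, -285, 119, 130, np.float64(-0.018)), array([[ -74., -254.]]))]
```

View pics/s3.png

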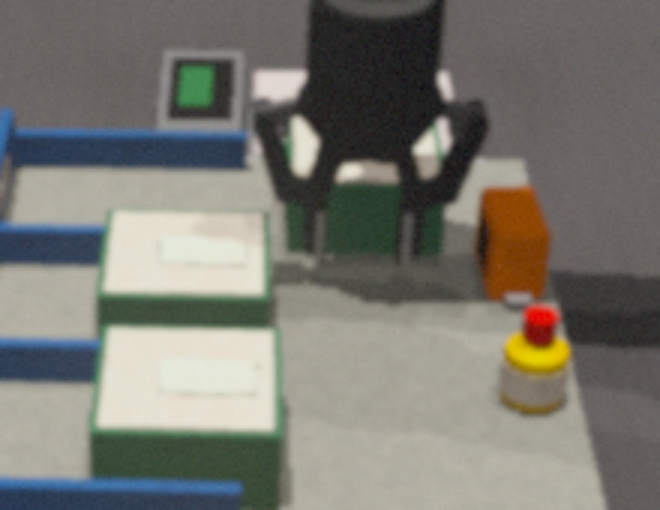

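View pics/t3.png

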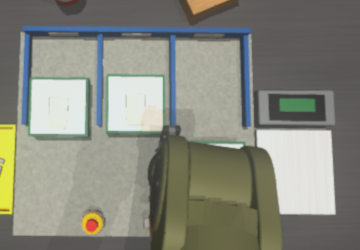

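Both views agree: the fingers straddle the centre of the tin's left face, clear of the tape and the other tins. I push toward −y.

```bash

python3 -m pendant '{"hand":[0,0,0,0,0,0,0,0,0,0],"delta_pos":[[-0.5,-0.3,0.1],[-0.5,0,0],[-0.3,0,0],[-0.3,0,0],[-0.3,0,0],[-0.4,0,0],[-0.5,0,0],[-0.5,0,0],[-0.5,0,0],[-0.5,0,0]],"roll":[0,0,0,0,0,0,0,0,0,0]}'
python3 -c "
from h import *
here()"
python3 -m pendant '{"hand":[0,0,0,0,0,0,0,0,0,0],"delta_pos":[[-0.5,0,0],[-0.5,0,0],[-0.5,0,0],[-0.5,0,0],[-0.5,0,0],[-0.5,0,0],[-0.5,0,0],[-0.5,0,0],[-0.5,0,0],[-0.5,0,0]],"roll":[0,0,0,0,0,0,0,0,0,0]}'
python3 -c "
from h import *
here()
im=arm.snapshot('side');cv2.imwrite('pics/s4.png',cv2.resize(im[130:300,280:500],None,fx=3,fy=3)[:,:,::-1])
"
```

```text
time: 20.32
tcp_pos: [0.4384, -0.1211, 0.0406]
eef_rot: [[0.027, 1.0, 0.0], [1.0, -0.027, 0.003], [0.003, 0.0, -1.0]]
wrist_force: [0.8, 5.5, 2.7]
opening: 0.499
finger_force: 2.8
t 20.32 deck xy mm [-74.9 -90. ] z 40.6  tool-x yaw vs deck 90.02 deg open 0.50 Fdeck [0.61 5.54] Fz 2.71
time: 21.15
tcp_pos: [0.4372, -0.1707, 0.0407]
eef_rot: [[0.027, 1.0, 0.0], [1.0, -0.027, 0.003], [0.003, 0.0, -1.0]]
wrist_force: [-0.2, 7.3, 4.4]
opening: 0.499
finger_force: 3.4
t 21.15 deck xy mm [ -74.7 -139.7] z 40.7  tool-x yaw vs deck 90.03 deg open 0.50 Fdeck [-0.38  7.34] Fz 4.44
```

View pics/s4.png

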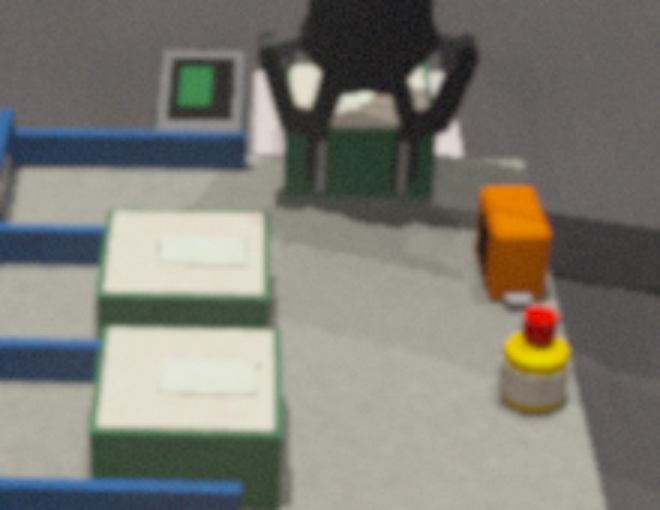

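The tin slides square onto the plate's edge, the fingers still centred, so I continue.

```bash

python3 -m pendant '{"hand":[0,0,0,0,0,0,0,0,0,0],"delta_pos":[[-0.5,0,0],[-0.5,0,0],[-0.5,0,0],[-0.5,0,0],[-0.5,0,0],[-0.5,0,0],[-0.5,0,0],[-0.5,0,0],[-0.5,0,0],[-0.5,0,0]],"roll":[0,0,0,0,0,0,0,0,0,0]}'
python3 -c "
from h import *
here()"
python3 -m pendant '{"hand":[0,0,0,0,0,0,0,0,0,0],"delta_pos":[[-0.4,0,0],[-0.4,0,0],[-0.4,0,0],[-0.4,0,0],[-0.3,0,0],[-0.3,0,0],[-0.3,0,0],[0,0,0],[0,0,0],[0,0,0]],"roll":[0,0,0,0,0,0,0,0,0,0]}'
python3 -c "
from h import *
here()
im=arm.snapshot('side');cv2.imwrite('pics/s5.png',cv2.resize(im[110:280,280:500],None,fx=3,fy=3)[:,:,::-1])
"
```

```text
time: 22.03
tcp_pos: [0.4354, -0.221, 0.0403]
eef_rot: [[0.027, 1.0, -0.0], [1.0, -0.027, 0.003], [0.003, -0.0, -1.0]]
wrist_force: [0.7, 5.7, 1.2]
opening: 0.5
finger_force: 2.6
t 22.03 deck xy mm [ -75.2 -189.9] z 40.3  tool-x yaw vs deck 90.02 deg open 0.50 Fdeck [0.52 5.67] Fz 1.17
time: 22.87
tcp_pos: [0.4347, -0.2487, 0.0407]
eef_rot: [[0.028, 1.0, 0.001], [1.0, -0.028, -0.001], [-0.001, 0.001, -1.0]]
wrist_force: [0.2, 0.7, 0.1]
opening: 0.502
finger_force: 0.1
t 22.87 deck xy mm [ -75.1 -217.7] z 40.7  tool-x yaw vs deck 89.93 deg open 0.50 Fdeck [0.17 0.66] Fz 0.05
```

View pics/s5.png

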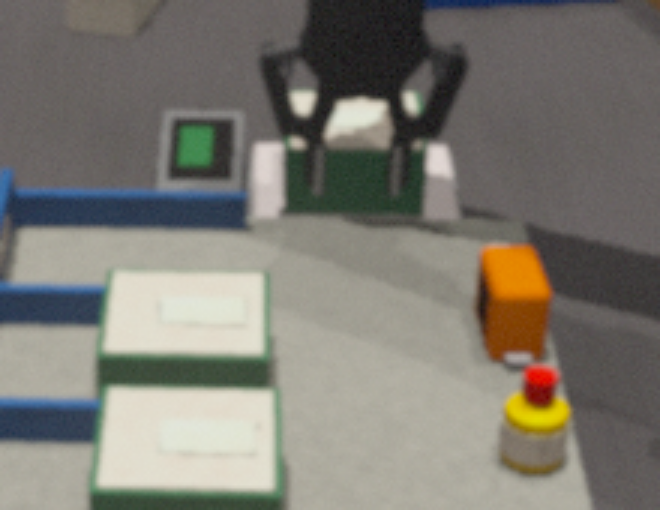

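The tin has dropped onto the plate between the plate's edges (about (355,170) in the crop). I back off, lift and check from above.

```bash

python3 -m pendant '{"hand":[0,0,0,0,0,0,0,0,0,0],"delta_pos":[[1,0,0],[1.5,0,0],[0.5,0,-1.5],[0,0,-3],[0,0,-3],[0,0,-3],[2,0,-3],[3,0,0],[3.5,0,0],[3.5,0,0]],"roll":[0,0,0,0,0,0,0,0,0,0]}'
python3 -m pendant '{"hand":[0,0,0,0,0,0,0,0,0,0],"delta_pos":[[3.5,0,0],[3.5,0,0],[3.5,0,0],[3.5,0,0],[3.5,0,0],[3.5,0,0],[2,0,0],[0,0,0],[0,0,0],[0,0,0]],"roll":[0,0,0,0,0,0,0,0,0,0]}'
python3 -c "
from h import *
here()
im=arm.snapshot('top');cv2.imwrite('pics/t6.png',im[:,:,::-1])
print([(l,np.round(todeck(D,np.array(l[:2])/1000)*1000)) for l in lids(im,z=.067)])
print([(l,np.round(todeck(D,np.array(l[:2])/1000)*1000)) for l in lids(arm.snapshot('side'),'side',z=.067)])
"
```

```text
time: 23.75
tcp_pos: [0.4391, -0.0966, 0.1766]
eef_rot: [[0.029, 1.0, 0.003], [1.0, -0.029, -0.0], [-0.0, 0.003, -1.0]]
wrist_force: [0.4, 0.8, -1.7]
opening: 0.498
finger_force: 0.0
time: 24.58
tcp_pos: [0.4451, 0.1312, 0.1754]
eef_rot: [[0.029, 1.0, 0.0], [1.0, -0.029, -0.001], [-0.001, 0.0, -1.0]]
wrist_force: [0.3, 1.2, -1.4]
opening: 0.503
finger_force: 0.0
t 24.58 deck xy mm [-75.  162.4] z 175.4  tool-x yaw vs deck 89.91 deg open 0.50 Fdeck [0.23 1.17] Fz -1.38
[((643, 504, 197, 44, np.float64(0.076)), array([[113., 540.]])), ((547, 95, 90, 89, np.float64(-0.018)), array([[ 28., 129.]])), ((620, 83, 104, 74, np.float64(-0.086)), array([[101., 119.]])), ((550, -33, 90, 89, np.float64(-0.018)), array([[34.,  1.]])), ((627, -33, 56, 102, np.float64(0.001)), array([[111.,   3.]])), ((435, -273, 146, 132, np.float64(-0.018)), array([[ -74., -242.]])), ((434, -308, 89, 88, np.float64(-0.022)), array([[ -74., -277.]]))]
[((545, 73, 89, 89, np.float64(-0.028)), array([[ 26., 107.]])), ((547, -56, 94, 90, np.float64(-0.025)), array([[ 32., -22.]]))]
```

View pics/t6.png

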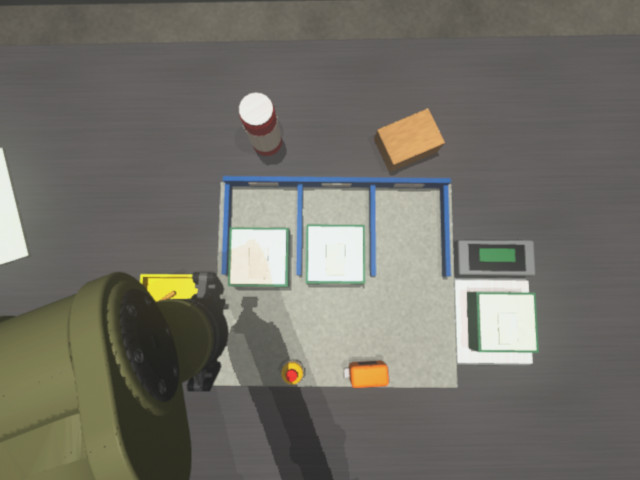

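The tin sits square on the plate, centred about 4 mm from its middle, and the plate looks smaller in the picture, so it has sunk. The other tins and the loose objects are in place.

```bash
python3 -c "
from station import arm
print(arm.sign_off())"
```

```text
the job is handed in; nothing more can be done
None
```

The full tin was the one in the right-hand bay. It now sits flat about 4 mm from the middle of the scale's plate, which looks sunk in the camera picture (sinkage not read directly). The other two tins moved 16–19 mm in their bays, nothing else was disturbed, and the job is handed in; the hand-in returned no verdict.

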